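Screw the light cap onto the turbidity meter and start the reading

ROBOT

A 6-joint arm with a two-finger parallel gripper is mounted at the origin on the work surface. World frame = base frame: x ahead of the robot, y to its left, z up, the work surface at z = 0. Lengths are in mm, angles in degrees, forces in N, time in s.
With the tool pointing down it reaches from about 275 to 850 mm from the base axis. Payload 19 kg.
Tool frame: the origin (TCP) lies midway between the tips of the shut fingers; the grasp point (between the pads) lies 19 mm behind it; z points along the fingers, y is the line along which they close (so a half turn about z gives the same grasp; the last joint's range is limited). The gripper opens to 85 mm and grips with 20 to 120 N. Pads are 22 mm wide; open, the fingers measure 114 mm over their backs; the gripper's body (76 mm by 85 mm) begins 54 mm behind the grasp point. The pads swing forward as they close: fully open they stand 13 mm farther back than shut.
Start: joints at [-81.589, 8.623, 82.357, -0, 89.026, -7.678], TCP at [159.321, -552.455, 231.267] pointing down, gripper open.
Joint ranges: [-160.23, 160.23], [-39.13, 120.54], [6.94, 153.29], [-79.49, 259.48], [9.18, 160.14], [-161.06, 161.06]. Speed limits (degrees/s): [108.29, 108.29, 127.2, 172.46, 172.46, 172.46].

INTERFACE

Orientations are given as a 3x3 rotation matrix whose columns are the frame's x, y, z axes.
In Python, from rig import status, imaging, workorder, nets gives the robot as it stands. The module is installed in compiled form; this text tells all that it offers.
- The arm moves only by the shell command python3 -m creep 'ROWS' [OPENING] [FORCE]. ROWS is JSON, a list of rows, each an object with "slide": the shift along the tool's x, y, z in m, a list of three; "roll": the turn about the tool's z in degrees. In form: [{"slide": [tx, ty, tz], "roll": roll}, ...]. A call has exactly 5 rows; each row shifts and turns the commanded pose from where the row before left it, along the tool's axes as they then stand; what a row does not reach is not made up. A row lasts 1/10 s, in which the tool goes at most 50 mm and 8.59 degrees, less where a joint would pass 70% of its speed; a pose out of reach is approached as far as the arm can. A call is refused whole if a number of a shift passes 0.05 or a number of a turn 8.59, either way. A call with a gripper value outside its range is refused whole. OPENING is the closure, from 0 (fully open) to 1 (shut), set as the call begins (- or left out, the last holds). The fingers move at their own pace and stop on an object; FORCE is the grip in N (left out, the last holds). Time passes only in rows, so rows that do not move let the fingers close, or fill a call up. It gives the time, the measured TCP pose, the force, the opening and the grip force at its end, in the units of the state.
- status.get_obs(): the state, without advancing time (a new reading comes with each control period).
- imaging.camera(name): name is "side" or "top" or "wrist"; returns (picture, depth): 480x640x3 uint8, red, green, blue; 480x640 float32, mm along the optical axis (not along the pixel's ray), 0 where there is no reading.
- imaging.get_calibration(name): a dict with "camera_matrix" (3x3 intrinsics, pixels), "R" (3x3) and "t" (3): a world point X has camera coordinates R X + t; the wrist camera has in their place "tool_from_camera" (4x4, takes a point from camera to tool coordinates, whose origin is the TCP and whose axes are the flange's). Camera axes: x right, y down, z forward; pixel columns grow to the right and rows downward; lengths in mm; the calibration is good to about 2 mm. The wrist camera is an equidistant fisheye: a pixel r from the principal point sees the ray r / f radians off the axis. A picture is of the moment at which its call begins: read the wrist's pose just before it. get_calibration takes no time and is no camera call.
- workorder.hand_in(): hands the job in; it is judged then, once.
Trained networks look in the newest picture that a camera, given by its name, has taken for a name from the list of things; names that differ only in an ending like _2 or _b are one class to them, and where a whole thing is asked for, a point or a joint stands for the part that bears it (a point fixed in the world has none). Each returns a list of dicts, best first, with "confidence" (0 to 1); they miss things now and then, are a little off and sometimes report something else, mostly with a low value. They report only what shows in the picture. A call takes as long as a camera call. They do not tell look-alikes from the thing itself.
- nets.spot_in(camera, target): "at" ([column, row] in pixels, amid what is visible of it).
- nets.masks_of(camera, target): "region" (480x640 bool, what is visible of it) and "at" ([column, row] in pixels, amid what is visible of it).
- nets.place_of(camera, target): "at" ([column, row] in pixels: a listed point, or the origin of a listed thing).
The state is a dict: "time_s": time; "joint_pos": joint angles; "qd": joint speeds; "tau": joint torques, N m; "tcp_pos": TCP position; "eef_rot": TCP orientation; "contact_force": force on the tool from outside, world axes, zero at the start; "wrist_torque": the same for the moment, N m; "finger_gap": opening from 0.0 (shut) to 1.0 (fully open); "gripper_force": force on a finger pad.
Only numpy, scipy, OpenCV 4.12 (cv2) and the standard library are available. Lean on these libraries where they do the work, as an engineer would, in place of code of your own. Each camera call takes 0.05 s, during which the arm holds its last target. There are 200 camera calls.

TASK

The black screw cap with the blue grip bar sits loose on the meter's sample well. Press it down lightly and turn it backwards (counter-clockwise from above) until it clicks down into the thread start, then, without forcing the thread, turn it forward (clockwise) until it is fully home and let go. Only then press the green start key fully down and let it go; leave everything else where it is.

Things in the scene. Friction and masses are not known exactly. Their poses are not given: they have to be found in the camera images.
- cap_grip (a point): Centre of the upright blue grip bar on the loose black screw cap. The bar is 60 long (its own x), 14 thick (its own y, the way to pinch it), 24 high; a white stripe marks its +x end. Height above well: 56.7 at the start, on the sprung vial; 54 pressed onto the thread's flat top; 45.5 pressed down in the thread start; 42 fully home and let go, 40.5 to 42 while pressed there.
- cap: The loose black screw cap, 110 g, 76 across, round top face 28 above its origin, which is on the axis at the skirt's lower edge. Three lugs inside the skirt ride on the neck's thread. Turned clockwise before it has dropped, or past home, the lugs run against hard stops. It has 2 mm of side play on the neck. If let go in the thread start before it is turned forward, it springs up again.
- neck: Fixed aluminium threaded neck under the cap, 64 across, 23.5 high, upright; origin at its foot on the axis. Three thread starts 120 degrees apart: where they lie is not told, feel for them. Backing 0.4 to 1.1 rad from the cap's first place brings the drop; starts are 0.24 rad wide, then a stop. From there 1.5 to 1.75 rad clockwise to the home stop, the last 0.15 rad level. Over 60 N spoils it.
- vial (a joint): Spring-loaded glass sample vial inside the neck that pushes the cap up: 0 m at the start, -0.0027 with the lugs on the thread's top (about 3.5 N), -0.0112 pressed down in the thread start (6.4 N), -0.0147 with the cap home (7.7 N). 0.35 N/mm; beyond the spring the thread's faces are stiff.
- well (a point): Point on the neck's axis at the height of the meter's deck (110 above the table); its axes are the meter's: z up, x to the meter's rear.
- start_key_top (a point): Centre of the top of the round green start key on the meter's deck, 28 across, to be pressed straight down; 6 travel, spring, 5 N fully down.
- start_key (a joint): Travel of the start key: 0 up, 0.006 m fully down.
- watch_glass: Shallow glass dish, 84 across, 12 high, on the meter's deck behind the key; origin at its foot. Bystander.
- vial_lid: Small black lid, 34 across, 18 high, on the meter's deck; origin at its foot. Bystander.
- reagent_a: White plastic bottle, 64 across, 150 high; origin at its foot. Bystander.
- reagent_b: White plastic bottle, 64 across, 150 high; origin at its foot. Bystander.
- amber: Amber glass bottle, 70 across, 140 high; origin at its foot. Bystander.
- beaker: Clear beaker, 80 across, 100 high; origin at its foot. Bystander.
- mortar: White ceramic bowl, 100 across, 60 high; origin at its foot. Bystander.
Not all that is in view belongs to the job. Of the things shaped like the cap, the black one is meant.

How it is judged:
By the outcome, as a careful person would: the job done as asked, in the order asked, and still so for the second after the job is handed in, with the robot touching nothing.
It also fails if it takes over 69 s, if anything falls off the work surface, if the arm or the gripper's body presses on something with over 40 N, if the wrist force passes 120 N, or if a joint passes its speed limit or range.

## Working session

There is one attempt and no reset: what is moved stays moved. The work goes in short steps, Python scripts to look and compute and a shell command to move; the robot and the scene stay as the last step left them, time stands still between calls to the robot, and variables do not carry over. Pictures are saved under pics/ and viewed, at most 10 in all, crops included, and the job is handed in when it is done.

```bash
mkdir -p pics; cat > h.py <<'E'
import numpy as np, cv2
from rig import status, imaging, workorder, nets
def w(name,px,depth=None,z=None):
    c=imaging.get_calibration(name);K=np.array(c["camera_matrix"]);R=np.array(c["R"]);t=np.array(c["t"]).ravel()
    r=np.linalg.inv(K)@[px[0],px[1],1.]
    if z is not None:
        o=-R.T@t; d=R.T@r; return o+d*(z-o[2])/d[2]
    return R.T@(r*depth-t)
E
python3 - <<'E'
from h import *
o=status.get_obs(); print(o["time_s"],o["tcp_pos"],o["eef_rot"])
ims=[]
for n in("top","side"):
    p,d=imaging.camera(n); cv2.imwrite(f"pics/{n}0.png",p[...,::-1]); np.save(f"{n}d.npy",d)
    for t in("cap_grip","well","start_key_top","cap","vial_lid","watch_glass"):
        for q in nets.place_of(n,t)[:3]:
            u,v=map(int,np.round(q["at"])); print(n,t,round(q["confidence"],2),u,v,w(n,q["at"],d[v,u]).round(0))
E
```

```text
0.0 [ 159.31187928 -552.22128991  230.65932106] [[ 9.60825281e-01  2.77154745e-01 -1.65481461e-04]
 [ 2.77154727e-01 -9.60824462e-01  1.26885277e-03]
 [ 1.92669929e-04 -1.26500979e-03 -9.99999181e-01]]
top cap_grip 0.76 276 250 [496.  94. 178.]
top cap_grip 0.69 219 339 [264. 252.  45.]
top cap_grip 0.62 268 136 [809. 131.  48.]
top well 0.68 168 233 [542. 385.  81.]
top well 0.66 468 266 [ 462. -392.  106.]
top well 0.57 278 250 [496.  89. 181.]
top start_key_top 0.45 329 200 [629. -36. 113.]
top start_key_top 0.41 345 256 [485. -77. 135.]
top cap 0.87 280 252 [492.  84. 177.]
top cap 0.86 222 337 [266. 247.  31.]
top cap 0.66 269 140 [797. 127.  48.]
top watch_glass 0.58 330 198 [632. -39. 116.]
side cap_grip 0.96 320 238 [487. 101. 168.]
side cap_grip 0.63 174 271 [814. 144.  39.]
side cap_grip 0.56 408 375 [262. 268.  48.]
side well 0.97 318 259 [478. 130. 140.]
side start_key_top 0.64 353 215 [ 500. -130.  110.]
side cap 0.93 404 393 [262. 287.  26.]
side cap 0.84 182 285 [782. 165.  24.]
side cap 0.76 318 255 [480. 130. 148.]
side vial_lid 0.66 266 242 [613.  87. 125.]
side watch_glass 0.2 355 200 [ 580. -379.   28.]
```

View pics/top0.png

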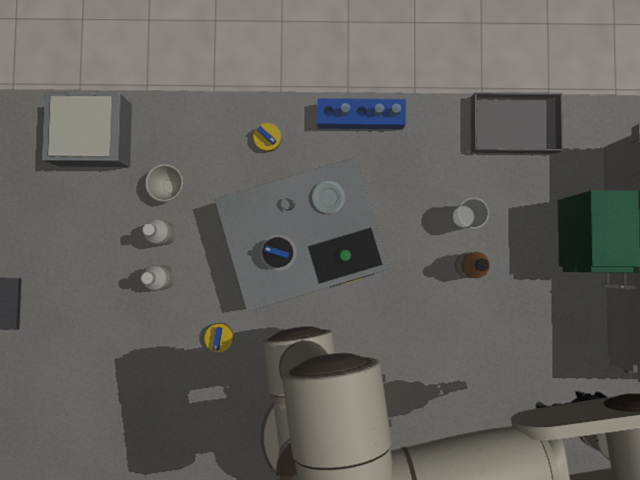

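View pics/side0.png

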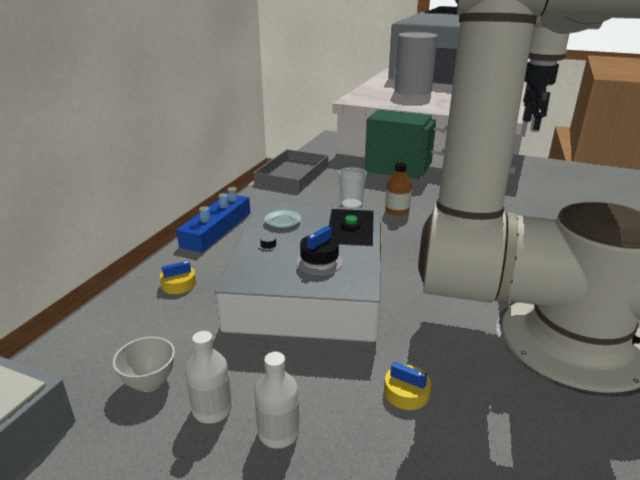

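Candidates for the cap in the top view: black cap with blue bar (277,252), yellow caps at (219,338) and (267,137). I choose the black one. The green key is at (345,256). Next I measure the bar and take one close crop.

```bash
python3 - <<'E'
from h import *
p=cv2.imread("pics/top0.png"); d=np.load("topd.npy")
cv2.imwrite("pics/crop0.png",cv2.resize(p[220:285,240:370],None,fx=6,fy=6,interpolation=cv2.INTER_CUBIC))
hsv=cv2.cvtColor(p,cv2.COLOR_BGR2HSV)
def reg(lo,hi,x0,x1,y0,y1):
    m=cv2.inRange(hsv,lo,hi); z=np.zeros_like(m); z[y0:y1,x0:x1]=m[y0:y1,x0:x1]; return np.argwhere(z)[:,::-1]
b=reg((100,120,60),(130,255,255),250,305,230,275)
P=np.array([w("top",q,d[q[1],q[0]]) for q in b]);P=P[P[:,2]>170]
(c,s,a)=cv2.minAreaRect(P[:,:2].astype(np.float32));print("bar",len(P),P.mean(0),c,s,a,np.median(P[:,2]))
bx=cv2.boxPoints((c,s,a));print(bx)
g=reg((45,100,50),(80,255,255),330,360,240,270)
P=np.array([w("top",q,d[q[1],q[0]]) for q in g]);print("key",len(P),P.mean(0),np.median(P,0))
# meter direction: deck edge mask by height
yy,xx=np.mgrid[150:320,205:395]
P=np.array([w("top",(u,v),d[v,u]) for u,v in zip(xx.ravel(),yy.ravel()) if d[v,u]>0]);P=P[abs(P[:,2]-110)<6]
print("deck",cv2.minAreaRect(P[:,:2].astype(np.float32)),np.median(P[:,2]))
# neck/cap disc: black rim
P=np.array([w("top",(u,v),d[v,u]) for u,v in zip(xx.ravel(),yy.ravel()) if d[v,u]>0])
C=P[(abs(P[:,2]-155)<7)&(np.hypot(P[:,0]-490,P[:,1]-88)<55)]
print("capdisc",len(C),cv2.minEnclosingCircle(C[:,:2].astype(np.float32)),np.median(C[:,2]))
E
```

```text
bar 130 [491.44511719  89.24585782 198.38205791] (479.3481750488281, 54.25947570800781) (141.3303985595703, 15.623130798339844) 70.88705444335938 178.4869651815118
[[448.82922   -9.952549]
 [463.59113  -15.06805 ]
 [509.86713  118.4715  ]
 [495.10522  123.587006]]
key 99 [486.65365858 -76.24679757 131.42366423] [486.50485748 -76.16717799 132.00573143]Traceback (most recent call last):
  File "<stdin>", line 15, in <module>
  File "h.py", line 4, in w
    c=imaging.get_calibration(name);K=np.array(c["camera_matrix"]);R=np.array(c["R"]);t=np.array(c["t"]).ravel()
ValueError: time passes only in moves, steps and waits
```

View pics/crop0.png

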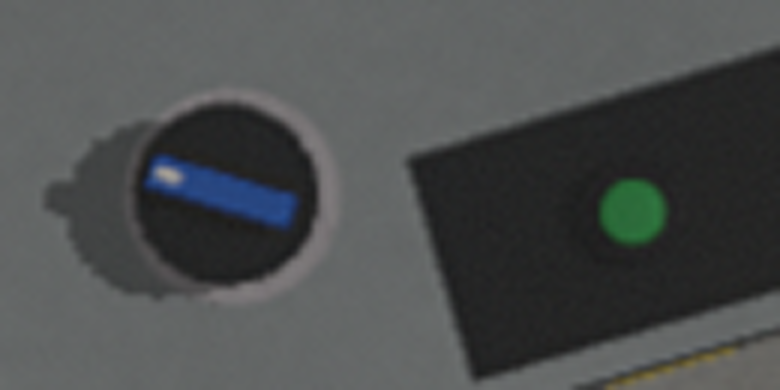

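The crop shows the black cap with the blue bar; its white stripe end is at about (268,249) full-frame. The green key is at (345,255) on the black panel.

```bash
sed -i 's/^def w/CAL={n:imaging.get_calibration(n) for n in("top","side","wrist")}\ndef w/; s/c=imaging.get_calibration(name)/c=CAL[name]/' h.py; python3 - <<'E'
from h import *
p=cv2.imread("pics/top0.png"); d=np.load("topd.npy")
hsv=cv2.cvtColor(p,cv2.COLOR_BGR2HSV)
def reg(m,x0,x1,y0,y1):
    z=np.zeros_like(m); z[y0:y1,x0:x1]=m[y0:y1,x0:x1]; return np.argwhere(z)[:,::-1]
b=reg(cv2.inRange(hsv,(100,120,60),(130,255,255)),262,292,240,262)
P=np.array([w("top",q,z=178.7) for q in b])[:,:2]
c,s,a=cv2.minAreaRect(P.astype(np.float32));print("bar",len(P),P.mean(0),c,s,a)
e=np.linalg.svd(P-P.mean(0))[2][0];print("axis deg",np.degrees(np.arctan2(e[1],e[0])))
for nm,px in(("stripe",(268,249)),):print(nm,w("top",px,z=178.7))
k=(p.max(2)<60).astype(np.uint8)
# add bar
D=reg(k,262,293,236,270); D=np.vstack([D,b]);P=np.array([w("top",q,z=154.7) for q in D])[:,:2]
print("disc",cv2.minEnclosingCircle(P.astype(np.float32)),P.mean(0))
g=reg(cv2.inRange(hsv,(45,100,50),(80,255,255)),330,360,240,270)
for z in(128,132):
  P=np.array([w("top",q,z=z) for q in g])[:,:2];print("key",z,P.mean(0),cv2.minEnclosingCircle(P.astype(np.float32)))
print([round(d[y,x]) for x,y in((345,256),(335,240),(360,262),(300,230))],[w("top",q,d[q[1],q[0]])[2].round(1) for q in((345,256),(335,240),(360,262),(300,230))])
# side view check
q=cv2.imread("pics/side0.png");hs=cv2.cvtColor(q,cv2.COLOR_BGR2HSV)
b=reg(cv2.inRange(hs,(100,120,60),(130,255,255)),295,345,220,262);sd=np.load("sided.npy")
P=np.array([w("side",u,sd[u[1],u[0]]) for u in b]);print("side bar",len(P),np.median(P,0),P.max(0),P.min(0))
print(CAL["wrist"])
E
```

```text
bar 150 [491.48176587  90.69702097] (491.9715881347656, 92.26097106933594) (61.58028793334961, 15.312095642089844) 73.83289337158203
axis deg -105.77540395946569
stripe [497.95577133 112.91215126 178.7       ]
disc ((492.2965087890625, 92.65869903564453), 37.68988800048828) [491.50147303  92.27437891]
key 128 [486.7540499  -76.41235952] ((486.96246337890625, -76.43955993652344), 13.969269752502441)
key 132 [486.63967602 -76.21192984] ((486.84747314453125, -76.23906707763672), 13.927164077758789)
[1319, 1345, 1343, 1347] [np.float64(134.8), np.float64(112.0), np.float64(110.1), np.float64(110.6)]
side bar 336 [489.739067   101.0001491  170.50536896] [533.36133497 903.69852021 649.12941157] [152.01935634 -57.21607597 109.6597007 ]
{'camera_matrix': array([[371.64829954,   0.        , 320.42025391],
       [  0.        , 371.64829954, 233.03665622],
       [  0.        ,   0.        ,   1.        ]]), 'tool_from_camera': array([[-3.67899683e-04, -9.48619924e-01, -3.16417612e-01,
         8.15902873e+01],
       [ 9.99999855e-01, -4.73791500e-04,  2.57724047e-04,
         6.17225245e-01],
       [-3.94398141e-04, -3.16417471e-01,  9.48619960e-01,
        -1.42695036e+02],
       [ 0.00000000e+00,  0.00000000e+00,  0.00000000e+00,
         1.00000000e+00]])}
```

```bash
R='{"slide":[0.0332,-0.0351,0],"roll":0}'
python3 -m creep '[{"slide":[0.033,-0.035,0],"roll":0},{"slide":[0.033,-0.035,0],"roll":0},{"slide":[0.033,-0.035,0],"roll":0},{"slide":[0.033,-0.035,0],"roll":0},{"slide":[0.033,-0.035,0],"roll":0}]' 0 60
python3 -m creep '[{"slide":[0.033,-0.035,0],"roll":0},{"slide":[0.033,-0.035,0],"roll":0},{"slide":[0.033,-0.035,0],"roll":0},{"slide":[0.033,-0.035,0],"roll":0},{"slide":[0.033,-0.035,0],"roll":0}]'
python3 -m creep '[{"slide":[0.033,-0.035,0],"roll":0},{"slide":[0.033,-0.035,0],"roll":0},{"slide":[0.033,-0.035,0],"roll":0},{"slide":[0.033,-0.035,0],"roll":0},{"slide":[0.033,-0.035,0],"roll":0}]'
python3 -m creep '[{"slide":[0,0,0],"roll":-8.3},{"slide":[0,0,0],"roll":-8.3},{"slide":[0,0,0],"roll":-8.3},{"slide":[0,0,0],"roll":-8.3},{"slide":[0,0,0],"roll":-8.3}]'
python3 -m creep '[{"slide":[0,0,0],"roll":-8.2},{"slide":[0,0,0],"roll":-8.2},{"slide":[0,0,0],"roll":0},{"slide":[0,0,0],"roll":0},{"slide":[0,0,0],"roll":0}]'
```

```text
time_s: 1.2
tcp_pos: [269.8, -336.8, 231.3]
eef_rot: [[0.961, 0.277, 0.0], [0.277, -0.961, -0.0], [0.0, 0.0, -1.0]]
contact_force: [1.2, 0.0, 0.5]
finger_gap: 1.001
gripper_force: 0.0
time_s: 1.7
tcp_pos: [379.8, -122.8, 231.7]
eef_rot: [[0.961, 0.277, 0.001], [0.277, -0.961, -0.0], [0.001, 0.001, -1.0]]
contact_force: [1.4, -1.3, -0.1]
finger_gap: 1.001
gripper_force: 0.0
time_s: 2.2
tcp_pos: [490.0, 91.4, 231.5]
eef_rot: [[0.961, 0.277, 0.001], [0.277, -0.961, 0.0], [0.001, 0.0, -1.0]]
contact_force: [1.1, -1.8, -0.4]
finger_gap: 0.996
gripper_force: 0.0
time_s: 2.7
tcp_pos: [489.4, 89.2, 231.4]
eef_rot: [[0.531, 0.847, 0.0], [0.847, -0.531, 0.0], [0.0, -0.0, -1.0]]
contact_force: [-0.3, -0.7, -0.5]
finger_gap: 0.998
gripper_force: 0.0
time_s: 3.2
tcp_pos: [489.4, 89.1, 231.4]
eef_rot: [[0.279, 0.96, 0.0], [0.96, -0.279, 0.0], [0.0, -0.0, -1.0]]
contact_force: [-0.1, 0.6, 0.1]
finger_gap: 0.996
gripper_force: 0.0
```

```bash
cat >> h.py <<'E'
def wrist(px,z,o):
    c=CAL["wrist"];K=c["camera_matrix"];T=np.array(c["tool_from_camera"])
    v=(np.array(px)-[K[0,2],K[1,2]]);r=np.hypot(*v);th=r/K[0,0]
    ray=np.array([*(np.sin(th)*v/max(r,1e-9)),np.cos(th)])
    R=np.array(o["eef_rot"]);d=R@T[:3,:3]@ray;s=R@T[:3,3]+np.array(o["tcp_pos"])
    return s+d*(z-s[2])/d[2]
E
python3 - <<'E'
from h import *
o=status.get_obs();p,d=imaging.camera("wrist");p=p[...,::-1].copy();cv2.imwrite("pics/w1.png",p)
hsv=cv2.cvtColor(p,cv2.COLOR_BGR2HSV)
def big(m):
    n,l,s,c=cv2.connectedComponentsWithStats(m);i=1+s[1:,4].argmax();return np.argwhere(l==i)[:,::-1],c[i],s[i]
b,c,s=big(cv2.inRange(hsv,(100,120,60),(130,255,255)));print(c,s)
P=np.array([wrist(q,178.7,o) for q in b])[:,:2]
r=cv2.minAreaRect(P.astype(np.float32));print(r)
g,c,s=big(cv2.inRange(hsv,(45,100,50),(80,255,255)));print(c,s,d[int(c[1]),int(c[0])])
P=np.array([wrist(q,130,o) for q in g])[:,:2];print(P.mean(0),cv2.minEnclosingCircle(P.astype(np.float32)))
E
```

```text
[621.75670179 268.53300055] [ 600  181   40  175 5409]
((707.1450805664062, -0.5741348266601562), (50.3374137878418, 162.63462829589844), 7.458816051483154)
[368.72265023 397.10939908] [354 384  31  26 649] 304.13348
[488.02664805 -70.92874676] ((488.5606384277344, -71.76023864746094), 17.136093139648438)
```

View pics/w1.png

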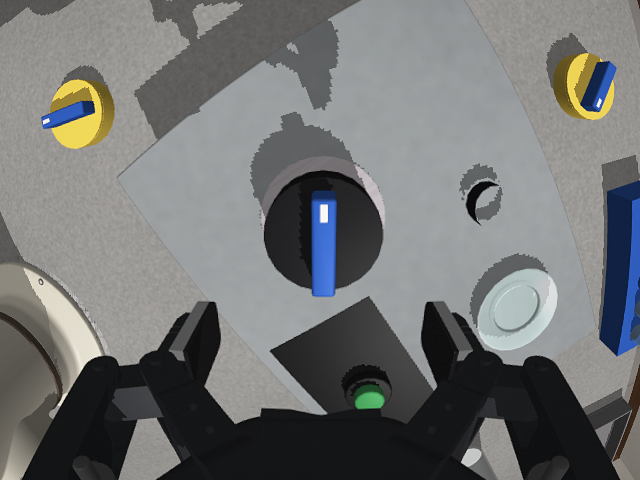

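The wrist view shows the bar at (323,240) upright in the picture, lined up between the fingers, with its stripe at the far end. The key is at (370,400). My blob picker took the blue rack at the right edge instead, so I redo it on the bar.

```bash
python3 - <<'E'
from h import *
o=status.get_obs();p=cv2.imread("pics/w1.png")
hsv=cv2.cvtColor(p,cv2.COLOR_BGR2HSV)
m=cv2.inRange(hsv,(100,120,40),(130,255,255));m[:,:280]=0;m[:,370:]=0
b=np.argwhere(m)[:,::-1];print(b.min(0),b.max(0))
P=np.array([wrist(q,178.7,o) for q in b])[:,:2];r=cv2.minAreaRect(P.astype(np.float32));print(r)
# far edge and end: tool frame
R=np.array(o["eef_rot"])
for nm,q in(("far L",(315,192)),("far R",(334,192))):print(nm,R[:2,:2].T@(wrist(q,178.7,o)[:2]-o["tcp_pos"][:2]))
T=(P-o["tcp_pos"][:2])@R[:2,:2];print("tool x range",T.min(0),T.max(0),T.mean(0))
k=(p.max(2)<45).astype(np.uint8);k[:165]=0;k[292:]=0;k[:,:258]=0;k[:,390:]=0
D=np.argwhere(k)[:,::-1];P=np.array([wrist(q,154.7,o) for q in D])[:,:2]
print(cv2.minEnclosingCircle(P.astype(np.float32)))
E
```

```text
[311 190] [336 296]
((493.75701904296875, 96.4267807006836), (63.73145294189453, 14.031596183776855), 73.68128204345703)
far L [38.96186488 -2.38028472]
far R [38.96524609  7.81811775]
tool x range [-23.66776704  -4.94660549] [40.06061654  9.15123992] [8.64998103 2.08459888]
((493.5589294433594, 96.02112579345703), 39.18291091918945)
```

```bash
python3 - <<'E'
from h import *
def proj(n,X):
    c=CAL[n];x=np.array(c["R"])@X+np.array(c["t"]).ravel();u=np.array(c["camera_matrix"])@x;return (u[:2]/u[2]).round(1)
q=cv2.imread("pics/side0.png");hs=cv2.cvtColor(q,cv2.COLOR_BGR2HSV)
def cen(lo,hi,x0,x1,y0,y1):
    m=cv2.inRange(hs,lo,hi)[y0:y1,x0:x1];a=np.argwhere(m)[:,::-1]+[x0,y0];return a.mean(0),a.min(0),a.max(0)
print("bar",cen((100,120,40),(130,255,255),300,340,222,256))
print("key",cen((45,100,40),(80,255,255),335,370,205,235))
for c in((492,92.3),(493.7,96)):
    e=np.array([np.cos(np.radians(73.8)),np.sin(np.radians(73.8))]);n=np.array([-e[1],e[0]])
    V=np.array([proj("side",np.array([*(np.array(c)+a*30*e+b*7*n),z])) for a in(-1,1) for b in(-1,1) for z in(154.7,178.7)])
    print(c,V.min(0),V.max(0),proj("side",np.array([*c,166.7])))
for k in((486.7,-76.3),(488,-70.9)):print(k,proj("side",np.array([*k,130])))
E
```

```text
bar (array([319.08146067, 237.30898876]), array([306, 226]), array([331, 249]))
key (array([350.79487179, 219.30769231]), array([345, 214]), array([357, 224]))
(492, 92.3) [306.6 224.5] [331.9 249.1] [319.5 236.6]
(493.7, 96) [305.  225.1] [330.4 249.9] [317.9 237.3]
(486.7, -76.3) [351.  217.9]
(488, -70.9) [349.6 218.8]
```

```bash

python3 -m creep '[{"slide":[0.0045,0.0016,0.01],"roll":0},{"slide":[0,0,0.02],"roll":0},{"slide":[0,0,0.02],"roll":0},{"slide":[0,0,0.02],"roll":0},{"slide":[0,0,0],"roll":0}]'
python3 -m creep '[{"slide":[0,0,0.003],"roll":0},{"slide":[0,0,0],"roll":0},{"slide":[0,0,0],"roll":0},{"slide":[0,0,0],"roll":0},{"slide":[0,0,0],"roll":0}]' 0.55 40
```

```text
time_s: 3.75
tcp_pos: [491.0, 93.2, 158.4]
eef_rot: [[0.277, 0.961, -0.004], [0.961, -0.277, 0.0], [-0.001, -0.004, -1.0]]
contact_force: [0.2, 0.0, -0.6]
finger_gap: 0.998
gripper_force: 0.0
time_s: 4.25
tcp_pos: [492.4, 93.0, 158.7]
eef_rot: [[0.276, 0.961, 0.001], [0.961, -0.276, 0.0], [0.0, 0.001, -1.0]]
contact_force: [0.7, 0.1, -0.2]
finger_gap: 0.451
gripper_force: 0.0
```

```bash

python3 -m creep '[{"slide":[0,0,0],"roll":0},{"slide":[0,0,0],"roll":0},{"slide":[0,0,0],"roll":0},{"slide":[0,0,0],"roll":0},{"slide":[0,0,0],"roll":0}]' 1 40
python3 - <<'E'
from h import *
o=status.get_obs();p,d=imaging.camera("wrist");print(o["wrist_torque"]);cv2.imwrite("pics/w2.png",p[...,::-1])
E
```

```text
time_s: 4.75
tcp_pos: [492.3, 93.1, 158.4]
eef_rot: [[0.276, 0.961, 0.0], [0.961, -0.276, 0.0], [0.0, 0.0, -1.0]]
contact_force: [0.1, -0.1, 0.9]
finger_gap: 0.151
gripper_force: 42.8
[-0.00759625 -0.07214419 -0.04293802]
```

View pics/w2.png

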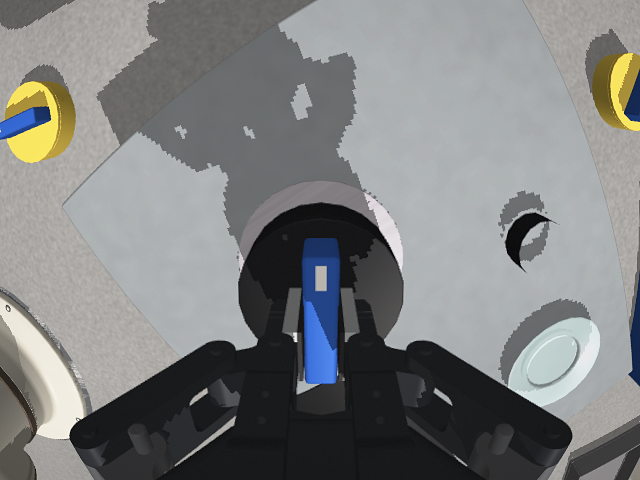

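The fingers pinch the bar at about (320,310), near its middle. Now I press lightly.

```bash

python3 -m creep '[{"slide":[0,0,0.001],"roll":0},{"slide":[0,0,0.001],"roll":0},{"slide":[0,0,0.001],"roll":0},{"slide":[0,0,0],"roll":0},{"slide":[0,0,0],"roll":0}]' 
python3 -m creep '[{"slide":[0,0,0.0005],"roll":0},{"slide":[0,0,0],"roll":0},{"slide":[0,0,0],"roll":0},{"slide":[0,0,0],"roll":0},{"slide":[0,0,0],"roll":0}]'
```

```text
time_s: 5.3
tcp_pos: [492.4, 93.1, 156.0]
eef_rot: [[0.276, 0.961, 0.001], [0.961, -0.276, 0.0], [0.0, 0.001, -1.0]]
contact_force: [-4.1, -0.4, 11.0]
finger_gap: 0.152
gripper_force: 44.3
time_s: 5.8
tcp_pos: [492.4, 93.1, 155.9]
eef_rot: [[0.276, 0.961, 0.001], [0.961, -0.276, 0.0], [0.0, 0.001, -1.0]]
contact_force: [-6.0, -1.3, 17.6]
finger_gap: 0.153
gripper_force: 45.2
```

```bash

python3 -m creep '[{"slide":[0,0,-0.0004],"roll":-2},{"slide":[0,0,0],"roll":-3},{"slide":[0,0,0],"roll":-3},{"slide":[0,0,0],"roll":-3},{"slide":[0,0,0],"roll":-3}]' 
python3 -m creep '[{"slide":[0,0,0],"roll":-2},{"slide":[0,0,0],"roll":-2},{"slide":[0,0,0],"roll":-2},{"slide":[0,0,0],"roll":-2},{"slide":[0,0,0],"roll":0}]'
```

```text
time_s: 6.3
tcp_pos: [492.8, 93.1, 156.0]
eef_rot: [[0.033, 0.999, 0.002], [0.999, -0.033, 0.0], [0.0, 0.002, -1.0]]
contact_force: [-0.4, 0.8, 9.4]
finger_gap: 0.154
gripper_force: 44.2
time_s: 6.8
tcp_pos: [492.8, 93.1, 156.0]
eef_rot: [[-0.106, 0.994, 0.002], [0.994, 0.106, 0.0], [-0.0, 0.002, -1.0]]
contact_force: [0.3, 0.3, 9.9]
finger_gap: 0.15
gripper_force: 44.1
```

```bash

python3 -m creep '[{"slide":[0,0,0],"roll":-2},{"slide":[0,0,0],"roll":-2},{"slide":[0,0,0],"roll":-2},{"slide":[0,0,0],"roll":0},{"slide":[0,0,0],"roll":0}]'
```

```text
time_s: 7.3
tcp_pos: [492.8, 93.1, 156.0]
eef_rot: [[-0.208, 0.978, 0.002], [0.978, 0.208, 0.0], [-0.0, 0.002, -1.0]]
contact_force: [0.1, 0.2, 10.4]
finger_gap: 0.152
gripper_force: 44.1
```

```bash

python3 -m creep '[{"slide":[0,0,0],"roll":-2},{"slide":[0,0,0],"roll":-2},{"slide":[0,0,0],"roll":-2},{"slide":[0,0,0],"roll":0},{"slide":[0,0,0],"roll":0}]'
```

```text
time_s: 7.8
tcp_pos: [492.7, 93.1, 156.0]
eef_rot: [[-0.309, 0.951, 0.002], [0.951, 0.309, 0.0], [-0.0, 0.002, -1.0]]
contact_force: [-0.4, 0.3, 8.8]
finger_gap: 0.149
gripper_force: 44.1
```

```bash

python3 -m creep '[{"slide":[0,0,0],"roll":-2},{"slide":[0,0,0],"roll":-2},{"slide":[0,0,0],"roll":-2},{"slide":[0,0,0],"roll":0},{"slide":[0,0,0],"roll":0}]'
```

```text
time_s: 8.3
tcp_pos: [492.6, 93.1, 155.8]
eef_rot: [[-0.407, 0.914, 0.001], [0.914, 0.407, 0.0], [-0.0, 0.001, -1.0]]
contact_force: [0.6, 0.5, 9.0]
finger_gap: 0.151
gripper_force: 43.9
```

```bash

python3 -m creep '[{"slide":[0,0,0],"roll":-2},{"slide":[0,0,0],"roll":-2},{"slide":[0,0,0],"roll":-2},{"slide":[0,0,0],"roll":0},{"slide":[0,0,0],"roll":0}]'
```

```text
time_s: 8.8
tcp_pos: [492.3, 93.1, 155.2]
eef_rot: [[-0.499, 0.867, 0.0], [0.867, 0.499, 0.0], [0.0, 0.0, -1.0]]
contact_force: [0.1, 0.2, 1.2]
finger_gap: 0.154
gripper_force: 43.1
```

The cap has dropped into the thread start (force down to 1 N). I press it down in small steps.

```bash

python3 -m creep '[{"slide":[0,0,0.001],"roll":-2},{"slide":[0,0,0.001],"roll":0},{"slide":[0,0,0.001],"roll":0},{"slide":[0,0,0],"roll":0},{"slide":[0,0,0],"roll":0}]'
```

```text
time_s: 9.3
tcp_pos: [492.3, 93.0, 152.3]
eef_rot: [[-0.529, 0.849, 0.0], [0.849, 0.529, 0.0], [0.0, 0.0, -1.0]]
contact_force: [1.0, 0.4, 3.2]
finger_gap: 0.153
gripper_force: 43.2
```

```bash

python3 -m creep '[{"slide":[0,0,0.0015],"roll":0},{"slide":[0,0,0.0015],"roll":0},{"slide":[0,0,0.001],"roll":0},{"slide":[0,0,0],"roll":0},{"slide":[0,0,0],"roll":0}]'
```

```text
time_s: 9.8
tcp_pos: [492.3, 93.1, 148.3]
eef_rot: [[-0.53, 0.848, 0.0], [0.848, 0.53, 0.0], [0.0, 0.0, -1.0]]
contact_force: [1.1, 0.4, 5.3]
finger_gap: 0.158
gripper_force: 43.4
```

```bash

python3 -m creep '[{"slide":[0,0,0.0005],"roll":0},{"slide":[0,0,0],"roll":0},{"slide":[0,0,0],"roll":0},{"slide":[0,0,0],"roll":0},{"slide":[0,0,0],"roll":0}]'
```

```text
time_s: 10.3
tcp_pos: [492.3, 93.1, 147.8]
eef_rot: [[-0.53, 0.848, 0.0], [0.848, 0.53, 0.0], [0.0, 0.0, -1.0]]
contact_force: [1.4, 0.6, 4.4]
finger_gap: 0.152
gripper_force: 43.4
```

```bash

python3 -m creep '[{"slide":[0,0,0.0005],"roll":0},{"slide":[0,0,0],"roll":0},{"slide":[0,0,0],"roll":0},{"slide":[0,0,0],"roll":0},{"slide":[0,0,0],"roll":0}]'
```

```text
time_s: 10.8
tcp_pos: [492.3, 93.0, 147.5]
eef_rot: [[-0.53, 0.848, 0.0], [0.848, 0.53, 0.0], [-0.0, 0.0, -1.0]]
contact_force: [-0.3, -0.9, 8.5]
finger_gap: 0.155
gripper_force: 44.0
```

```bash

python3 -m creep '[{"slide":[0,0,0],"roll":2},{"slide":[0,0,0],"roll":2},{"slide":[0,0,0],"roll":2},{"slide":[0,0,0],"roll":0},{"slide":[0,0,0],"roll":0}]'; python3 -c "
from h import *
print(status.get_obs()['wrist_torque'])"
```

```text
time_s: 11.3
tcp_pos: [492.3, 93.1, 147.6]
eef_rot: [[-0.438, 0.899, 0.0], [0.899, 0.438, 0.0], [-0.0, 0.0, -1.0]]
contact_force: [-0.4, -0.3, 9.1]
finger_gap: 0.15
gripper_force: 44.0
[ 0.04224664  0.03323535 -0.11795214]
```

```bash

python3 -m creep '[{"slide":[0,0,0.0001],"roll":2},{"slide":[0,0,0.0001],"roll":2},{"slide":[0,0,0],"roll":2},{"slide":[0,0,0],"roll":0},{"slide":[0,0,0],"roll":0}]'; python3 -c "
from h import *
print(status.get_obs()['wrist_torque'])"
```

```text
time_s: 11.8
tcp_pos: [492.4, 93.1, 147.5]
eef_rot: [[-0.342, 0.94, 0.001], [0.94, 0.342, 0.0], [-0.0, 0.001, -1.0]]
contact_force: [-0.5, 0.4, 10.0]
finger_gap: 0.153
gripper_force: 44.2
[ 0.03364235  0.05293022 -0.04321403]
```

```bash

python3 -m creep '[{"slide":[0,0,0],"roll":2.5},{"slide":[0,0,0.0001],"roll":2.5},{"slide":[0,0,0.0001],"roll":2.5},{"slide":[0,0,0.0001],"roll":2.5},{"slide":[0,0,0],"roll":0}]'; python3 -c "
from h import *
print(status.get_obs()['wrist_torque'])"
```

```text
time_s: 12.3
tcp_pos: [492.3, 93.1, 147.1]
eef_rot: [[-0.172, 0.985, 0.0], [0.985, 0.172, 0.0], [0.0, 0.0, -1.0]]
contact_force: [-0.5, 0.4, 10.6]
finger_gap: 0.154
gripper_force: 44.1
[ 0.0537104   0.04671602 -0.04961494]
```

```bash

python3 -m creep '[{"slide":[0,0,0.0001],"roll":2.5},{"slide":[0,0,0.0001],"roll":2.5},{"slide":[0,0,0.0001],"roll":2.5},{"slide":[0,0,0.0001],"roll":2.5},{"slide":[0,0,0],"roll":0}]'; python3 -c "
from h import *
print(status.get_obs()['wrist_torque'])"
```

```text
time_s: 12.8
tcp_pos: [492.2, 93.1, 146.5]
eef_rot: [[0.002, 1.0, 0.0], [1.0, -0.002, 0.0], [0.0, 0.0, -1.0]]
contact_force: [0.1, 0.8, 8.0]
finger_gap: 0.152
gripper_force: 43.8
[ 0.10378552  0.03706358 -0.01890271]
```

```bash

python3 -m creep '[{"slide":[0,0,0.0001],"roll":2.5},{"slide":[0,0,0.0001],"roll":2.5},{"slide":[0,0,0.0001],"roll":2.5},{"slide":[0,0,0.0002],"roll":2.5},{"slide":[0,0,0],"roll":0}]'
python3 -m creep '[{"slide":[0,0,0.0001],"roll":2.5},{"slide":[0,0,0.0001],"roll":2.5},{"slide":[0,0,0.0001],"roll":2.5},{"slide":[0,0,0.0001],"roll":2.5},{"slide":[0,0,0],"roll":0}]'; python3 -c "
from h import *
print(status.get_obs()['wrist_torque'])"
```

```text
time_s: 13.3
tcp_pos: [492.2, 93.1, 145.9]
eef_rot: [[0.176, 0.984, -0.0], [0.984, -0.176, 0.0], [0.0, -0.0, -1.0]]
contact_force: [-0.4, 0.6, 6.9]
finger_gap: 0.158
gripper_force: 43.7
time_s: 13.8
tcp_pos: [492.1, 93.1, 145.5]
eef_rot: [[0.344, 0.939, -0.0], [0.939, -0.344, 0.0], [0.0, -0.0, -1.0]]
contact_force: [0.1, 0.3, 5.6]
finger_gap: 0.155
gripper_force: 43.5
[0.01096295 0.00238853 0.06883725]
```

```bash

python3 -m creep '[{"slide":[0,0,0.0001],"roll":2.5},{"slide":[0,0,0.0001],"roll":2.5},{"slide":[0,0,0.0001],"roll":2.5},{"slide":[0,0,0.0001],"roll":2.5},{"slide":[0,0,0],"roll":0}]'; python3 -c "
from h import *
print(status.get_obs()['wrist_torque'])"
```

```text
time_s: 14.3
tcp_pos: [492.1, 93.1, 145.0]
eef_rot: [[0.502, 0.865, -0.0], [0.865, -0.502, 0.0], [0.0, -0.0, -1.0]]
contact_force: [-0.6, -0.5, 5.4]
finger_gap: 0.151
gripper_force: 43.6
[ 0.01678236  0.03189592 -0.04698782]
```

```bash

python3 -m creep '[{"slide":[0,0,0.0001],"roll":2.5},{"slide":[0,0,0.0001],"roll":2.5},{"slide":[0,0,0.0001],"roll":2.5},{"slide":[0,0,0.0001],"roll":2.5},{"slide":[0,0,0.0001],"roll":0}]'; python3 -c "
from h import *
print(status.get_obs()['wrist_torque'])"
```

```text
time_s: 14.8
tcp_pos: [492.1, 93.1, 144.6]
eef_rot: [[0.644, 0.765, -0.0], [0.765, -0.644, 0.0], [0.0, -0.0, -1.0]]
contact_force: [0.5, 0.2, 7.3]
finger_gap: 0.152
gripper_force: 43.6
[-0.02364739 -0.02155132  0.01806699]
```

```bash

python3 -m creep '[{"slide":[0,0,0.0001],"roll":2},{"slide":[0,0,0.0001],"roll":2},{"slide":[0,0,0.0001],"roll":2},{"slide":[0,0,0.0001],"roll":2},{"slide":[0,0,0.0001],"roll":0}]'; python3 -c "
from h import *
print(status.get_obs()['wrist_torque'])"
```

```text
time_s: 15.3
tcp_pos: [492.2, 93.1, 144.1]
eef_rot: [[0.744, 0.668, -0.0], [0.668, -0.744, 0.0], [0.0, -0.0, -1.0]]
contact_force: [-0.4, -0.3, 6.1]
finger_gap: 0.154
gripper_force: 43.6
[ 0.04917625  0.05580075 -0.01256248]
```

```bash

python3 -m creep '[{"slide":[0,0,0.0001],"roll":1.5},{"slide":[0,0,0.0001],"roll":1.5},{"slide":[0,0,0.0001],"roll":1.5},{"slide":[0,0,0],"roll":1.5},{"slide":[0,0,0],"roll":0}]'; python3 -c "
from h import *
print(status.get_obs()['wrist_torque'])"
```

```text
time_s: 15.8
tcp_pos: [492.2, 93.1, 143.8]
eef_rot: [[0.81, 0.587, -0.0], [0.587, -0.81, 0.0], [-0.0, -0.0, -1.0]]
contact_force: [0.2, 1.2, 7.0]
finger_gap: 0.154
gripper_force: 43.6
[-0.01219145  0.06025761 -0.0167977 ]
```

```bash

python3 -m creep '[{"slide":[0,0,0.0001],"roll":1.5},{"slide":[0,0,0.0001],"roll":1.5},{"slide":[0,0,0.0001],"roll":1},{"slide":[0,0,0],"roll":0},{"slide":[0,0,0],"roll":0}]'; python3 -c "
from h import *
print(status.get_obs()['wrist_torque'])"
```

```text
time_s: 16.3
tcp_pos: [492.2, 93.1, 143.5]
eef_rot: [[0.848, 0.53, -0.0], [0.53, -0.848, 0.0], [0.0, -0.0, -1.0]]
contact_force: [-0.7, -0.3, 7.1]
finger_gap: 0.152
gripper_force: 43.6
[-0.0069927   0.0182     -0.02920531]
```

```bash

python3 -m creep '[{"slide":[0,0,0.0001],"roll":1.5},{"slide":[0,0,0],"roll":1.5},{"slide":[0,0,0],"roll":0},{"slide":[0,0,0],"roll":0},{"slide":[0,0,0],"roll":0}]'; python3 -c "
from h import *
print(status.get_obs()['wrist_torque'])"
```

```text
time_s: 16.8
tcp_pos: [492.0, 93.3, 143.4]
eef_rot: [[0.875, 0.485, -0.0], [0.485, -0.875, 0.001], [-0.0, -0.001, -1.0]]
contact_force: [-2.1, 2.9, 9.1]
finger_gap: 0.149
gripper_force: 43.9
[0.40148311 0.38789513 0.41649093]
```

```bash

python3 -m creep '[{"slide":[0,0,0],"roll":1},{"slide":[0,0,0],"roll":0},{"slide":[0,0,0],"roll":0},{"slide":[0,0,0],"roll":0},{"slide":[0,0,0],"roll":0}]'; python3 -c "
from h import *
print(status.get_obs()['wrist_torque'])"
```

```text
time_s: 17.3
tcp_pos: [491.9, 93.3, 143.4]
eef_rot: [[0.883, 0.47, -0.001], [0.47, -0.883, 0.0], [-0.0, -0.001, -1.0]]
contact_force: [-3.1, 3.0, 7.1]
finger_gap: 0.154
gripper_force: 44.8
[0.40151663 0.46563592 0.7021098 ]
```

```bash

python3 -m creep '[{"slide":[0,0,0],"roll":0.7},{"slide":[0,0,0],"roll":0},{"slide":[0,0,0],"roll":0},{"slide":[0,0,0],"roll":0},{"slide":[0,0,0],"roll":0}]'; python3 -c "
from h import *
print(status.get_obs()['wrist_torque'])"
```

```text
time_s: 17.8
tcp_pos: [491.9, 93.3, 143.4]
eef_rot: [[0.888, 0.459, -0.001], [0.459, -0.888, 0.0], [-0.0, -0.001, -1.0]]
contact_force: [-2.2, 2.1, 8.5]
finger_gap: 0.152
gripper_force: 46.8
[0.42763025 0.51703664 0.94119853]
```

The torque rises linearly, so this is the hard home stop, at 143.4 mm. I unwind the twist, release and lift.

```bash

python3 -m creep '[{"slide":[0,0,-0.0003],"roll":-1.2},{"slide":[0,0,-0.0003],"roll":-1.2},{"slide":[0,0,0],"roll":0},{"slide":[0,0,0],"roll":0},{"slide":[0,0,0],"roll":0}]'; python3 -c "
from h import *
print(status.get_obs()['wrist_torque'])"
python3 -m creep '[{"slide":[0,0,0],"roll":0},{"slide":[0,0,0],"roll":0},{"slide":[0,0,0],"roll":0},{"slide":[0,0,0],"roll":0},{"slide":[0,0,0],"roll":0}]' 0.4
python3 -m creep '[{"slide":[0,0,-0.02],"roll":0},{"slide":[0,0,-0.025],"roll":0},{"slide":[0,0,-0.025],"roll":0},{"slide":[0,0,0],"roll":0},{"slide":[0,0,0],"roll":0}]'
python3 - <<'E'
from h import *
o=status.get_obs();p,d=imaging.camera("wrist");p=p[...,::-1].copy();cv2.imwrite("pics/w3.png",p)
t,dt=imaging.camera("top");t=t[...,::-1].copy();cv2.imwrite("pics/top3.png",t)
E
```

```text
time_s: 18.3
tcp_pos: [492.0, 93.3, 143.8]
eef_rot: [[0.869, 0.495, -0.001], [0.495, -0.869, 0.001], [-0.0, -0.001, -1.0]]
contact_force: [-2.8, 4.8, 3.4]
finger_gap: 0.151
gripper_force: 43.4
[0.82400258 0.57307312 0.16343457]
time_s: 18.8
tcp_pos: [492.2, 93.0, 143.9]
eef_rot: [[0.869, 0.495, -0.0], [0.495, -0.869, 0.0], [-0.0, -0.0, -1.0]]
contact_force: [-0.5, 0.1, -0.5]
finger_gap: 0.599
gripper_force: 0.0
time_s: 19.3
tcp_pos: [492.3, 93.0, 214.0]
eef_rot: [[0.869, 0.495, 0.001], [0.495, -0.869, 0.0], [0.001, 0.0, -1.0]]
contact_force: [-0.9, 0.4, -0.5]
finger_gap: 0.594
gripper_force: 0.0
```

View pics/w3.png

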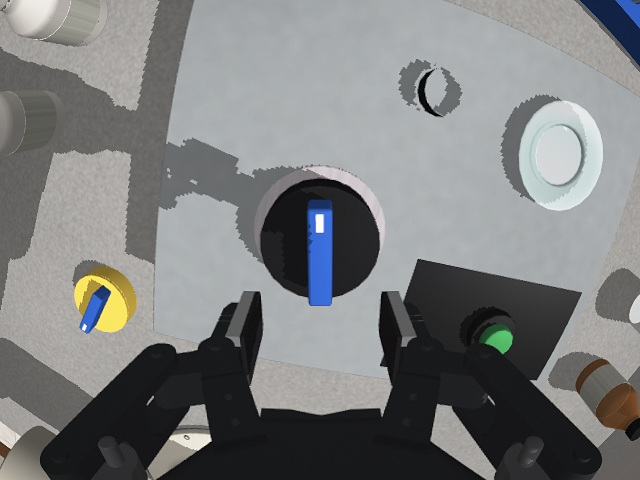

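The cap stayed home with the bar at (320,250), in line with the tool. The key is at (497,338). I check the bar height by depth.

```bash
python3 - <<'E'
from h import *
o=status.get_obs();p,d=imaging.camera("wrist")
T=np.array(CAL["wrist"]["tool_from_camera"]);K=CAL["wrist"]["camera_matrix"];R=np.array(o["eef_rot"])
def pt(u,v):
    q=np.array([u-K[0,2],v-K[1,2]]);r=np.hypot(*q);th=r/K[0,0];ray=np.array([*(np.sin(th)*q/max(r,1e-9)),np.cos(th)])
    c=ray/ray[2]*np.median(d[v-1:v+2,u-1:u+2]);return (R@(T[:3,:3]@c+T[:3,3])+o["tcp_pos"]).round(1)
for n,q in dict(bar=(320,240),bar2=(320,265),cap=(290,240),deck=(220,240),deck2=(450,220),key=(497,338),panel=(540,310)).items():print(n,pt(*q))
E
```

```text
bar [503.8  99.3 164.1]
bar2 [490.9  91.9 164.1]
cap [487.1 111.2 139.9]
deck [451.3 152.3 110. ]
deck2 [546.3  16.3 110.3]
key [491.1 -68.9 132.2]
panel [ 525.3 -108.3  111.6]
```

Bar top at 164.1 mm gives a grip height of 42 above the deck, which is fully home. Next is the key at about (487,-76), top z≈132.

```bash

python3 -m creep '[{"slide":[-0.022,0.036,0],"roll":0},{"slide":[-0.022,0.036,0],"roll":0},{"slide":[-0.022,0.036,0],"roll":0},{"slide":[-0.022,0.036,0],"roll":0},{"slide":[0,0,0],"roll":0}]' 1
python3 -m creep '[{"slide":[0,0,0.025],"roll":0},{"slide":[0,0,0.025],"roll":0},{"slide":[0,0,0.02],"roll":0},{"slide":[0,0,0],"roll":0},{"slide":[0,0,0],"roll":0}]'
python3 - <<'E'
from h import *
p,d=imaging.camera("side");p=p[...,::-1];cv2.imwrite("pics/s4.png",cv2.resize(p[170:290,270:430],None,fx=5,fy=5,interpolation=cv2.INTER_CUBIC))
E
```

```text
time_s: 19.95
tcp_pos: [486.5, -79.6, 212.9]
eef_rot: [[0.871, 0.492, -0.002], [0.492, -0.871, -0.001], [-0.002, -0.0, -1.0]]
contact_force: [-0.8, 0.0, -0.0]
finger_gap: -0.002
gripper_force: 0.0
time_s: 20.45
tcp_pos: [487.1, -75.4, 144.1]
eef_rot: [[0.869, 0.495, -0.001], [0.495, -0.869, 0.0], [-0.0, -0.001, -1.0]]
contact_force: [-0.1, 0.5, 0.7]
finger_gap: -0.0
gripper_force: 0.0
```

View pics/s4.png

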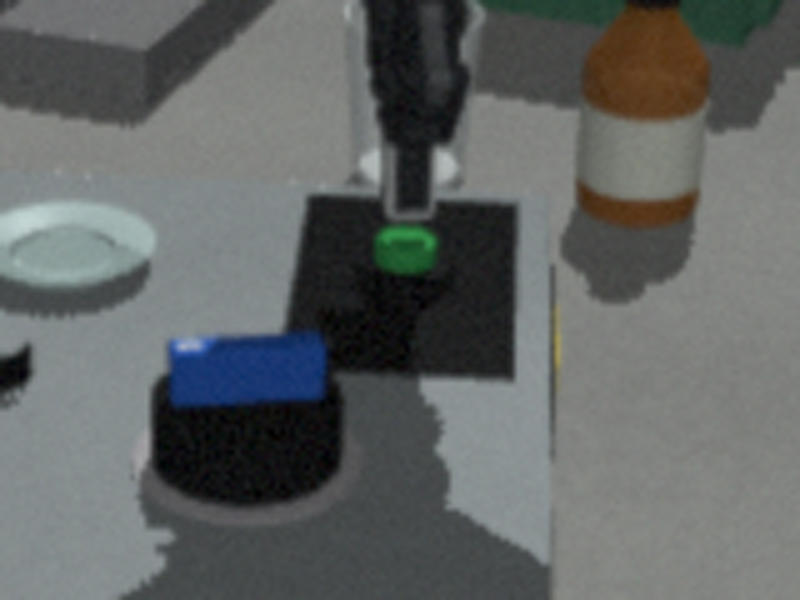

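The shut fingertips stand centred above the green key (crop (407,240)), and the cap sits low on the neck. Now I press.

```bash

python3 -m creep '[{"slide":[0,0,0.005],"roll":0},{"slide":[0,0,0.005],"roll":0},{"slide":[0,0,0.003],"roll":0},{"slide":[0,0,0.002],"roll":0},{"slide":[0,0,0],"roll":0}]'
python3 -m creep '[{"slide":[0,0,0.001],"roll":0},{"slide":[0,0,0.001],"roll":0},{"slide":[0,0,0],"roll":0},{"slide":[0,0,0],"roll":0},{"slide":[0,0,0],"roll":0}]'
```

```text
time_s: 21.0
tcp_pos: [487.1, -75.6, 128.9]
eef_rot: [[0.869, 0.495, 0.0], [0.495, -0.869, 0.0], [0.0, -0.0, -1.0]]
contact_force: [0.2, 0.2, 3.2]
finger_gap: -0.001
gripper_force: 1.6
time_s: 21.5
tcp_pos: [487.2, -75.6, 127.0]
eef_rot: [[0.869, 0.495, 0.0], [0.495, -0.869, 0.0], [0.0, 0.0, -1.0]]
contact_force: [-0.0, 0.8, 4.1]
finger_gap: 0.001
gripper_force: 2.1
```

```bash

python3 -m creep '[{"slide":[0,0,0.001],"roll":0},{"slide":[0,0,0.0005],"roll":0},{"slide":[0,0,0],"roll":0},{"slide":[0,0,0],"roll":0},{"slide":[0,0,0],"roll":0}]'
```

```text
time_s: 22.0
tcp_pos: [487.2, -75.7, 125.9]
eef_rot: [[0.869, 0.495, 0.0], [0.495, -0.869, -0.0], [0.0, 0.0, -1.0]]
contact_force: [-2.7, 1.4, 12.2]
finger_gap: -0.001
gripper_force: 5.9
```

Force 12 N at 6 mm travel: the key is bottomed. Now I let go and check.

```bash

python3 -m creep '[{"slide":[0,0,-0.005],"roll":0},{"slide":[0,0,-0.01],"roll":0},{"slide":[0,0,-0.03],"roll":0},{"slide":[0,0,-0.04],"roll":0},{"slide":[0,0,-0.04],"roll":0}]'
python3 -m creep '[{"slide":[0,0,0],"roll":0},{"slide":[0,0,0],"roll":0},{"slide":[0,0,0],"roll":0},{"slide":[0,0,0],"roll":0},{"slide":[0,0,0],"roll":0}]'
python3 - <<'E'
from h import *
p,d=imaging.camera("side");p=p[...,::-1];cv2.imwrite("pics/s5.png",p)
E
```

```text
time_s: 22.5
tcp_pos: [486.6, -75.6, 252.0]
eef_rot: [[0.869, 0.495, -0.001], [0.495, -0.869, 0.0], [-0.001, -0.001, -1.0]]
contact_force: [1.0, -0.3, -0.1]
finger_gap: -0.002
gripper_force: 0.0
time_s: 23.0
tcp_pos: [486.9, -75.6, 249.7]
eef_rot: [[0.869, 0.495, -0.001], [0.495, -0.869, 0.0], [-0.001, -0.001, -1.0]]
contact_force: [0.4, 0.4, 0.1]
finger_gap: 0.002
gripper_force: 0.0
```

View pics/s5.png

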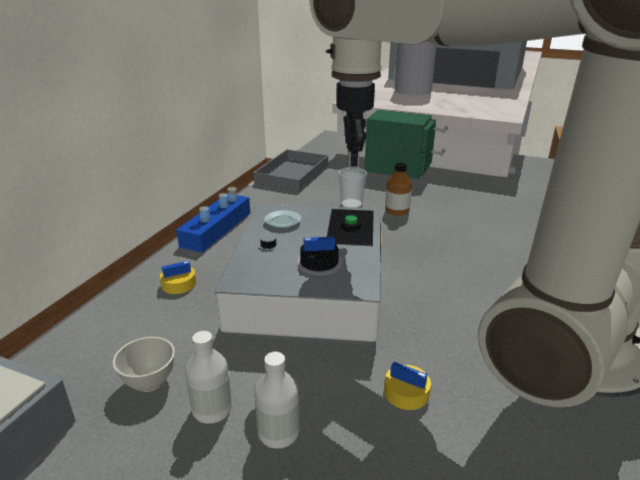

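The cap is home at (319,253), the key is back up at (351,220), the bystanders are in place and the gripper is clear.

```bash
python3 -c "
from rig import workorder
print(workorder.hand_in())"
```

```text
the job is handed in; nothing more can be done
None
```

The black cap is turned fully home (grip bar 42 mm above the deck) and released; after that the green key was pressed fully down and let go, nothing else was moved, and the job was handed in at about 23 s with no verdict shown.

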